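Flip the status flag over the sample jar to green

ROBOT

A 6-joint arm with a two-finger parallel gripper is mounted at the origin on a cart in front of the work surface, level with it; the furniture and walls round the work are solid. World frame = base frame: x ahead of the robot, y to its left, z up, the work surface at z = 0. Lengths are in m, angles in degrees, forces in N, time in s.
With the tool pointing down it reaches from about 0.325 to 0.85 m from the base axis. Payload 15.5 kg.
Tool frame: the origin (TCP) lies midway between the tips of the shut fingers; the grasp point (between the pads) lies 19 mm behind it; y points along the fingers, x is the direction in which the jaws open and shut, and the axes are right-handed (so a half turn about y gives the same grasp; the last joint's range is limited). The gripper opens to 91 mm and grips with 3 to 60 N. Pads are 32 mm wide; open, the fingers measure 118 mm over their backs; the gripper's body (76 mm by 178 mm) begins 60 mm behind the grasp point.
Start: joints at [-70.273, 28.281, 77.091, -0, 74.628, -5.472], TCP at [0.266, -0.566, 0.179] pointing down, gripper open.
Joint ranges: [-166.48, 166.48], [-47.26, 123.95], [12.59, 153.08], [-70.14, 250.14], [6.76, 159.57], [-176.63, 176.63]. Speed limits (degrees/s): [108.29, 108.29, 147.25, 172.46, 172.46, 172.46].

INTERFACE

Orientations are given as a 3x3 rotation matrix whose columns are the frame's x, y, z axes.
In Python, from bench import ctrl gives the robot as it stands. The module is installed in compiled form; this text tells all that it offers. Calls block until the motion is done:
- ctrl.goto(position, orientation): joint-space move of the TCP to a pose.
- ctrl.move_l(position, vel=0.15, ori=None, contact_N=None): straight line of the TCP; ori=None keeps the orientation; vel is the mean speed in m/s. With contact_N (N) it stops when the force on the tool has changed by that much, and returns True; else False.
- ctrl.movej(angles): joint-space move.
- ctrl.command_gripper(opening): opening from 0.0 (shut) to 1.0 (fully open); the grip force is fixed at half the most; returns when the fingers have stopped.
- ctrl.sleep(seconds).
- ctrl.ik(position, orientation): joint angles nearest the present ones, or None.
- ctrl.read_camera(name): name is "scene" or "top"; returns the picture (384x512x3 uint8, blue, green, red); there is no depth.
- ctrl.camera_params(name): a dict with "fx", "fy", "cx", "cy" (pixels), "pose" (4x4, takes a point from camera to world coordinates). Camera axes: x right, y up, looking along -z (the intrinsics and any distortion apply to the point x, -y, -z); pixel columns grow to the right and rows downward; lengths in m; the calibration is good to about 2 mm. A picture is of the moment at which its call begins. camera_params takes no time and is no camera call.
A pose or a line that the arm cannot do raises ctrl.MotionError and nothing moves.
- ctrl.sign_off(): hands the job in, once; it reports no verdict.
Readings, each from a call of its own:
- ctrl.current_t(): time.
- ctrl.current_q(): joint angles.
- ctrl.current_dq(): joint speeds.
- ctrl.current_effort(): joint torques, N m.
- ctrl.current_tool_pos(): TCP position.
- ctrl.current_eef_rot(): TCP orientation.
- ctrl.current_contact_force(): force on the tool from outside, world axes, zero at the start.
- ctrl.current_wrist_torque(): the same for the moment, N m.
- ctrl.current_grip_width(): opening from 0.0 (shut) to 1.0 (fully open).
Only numpy, scipy, OpenCV 4.12 (cv2) and the standard library are available. Lean on these libraries where they do the work, as an engineer would, in place of code of your own. Each camera call takes 0.05 s, during which the arm holds its last target. There are 200 camera calls.

TASK

One of the two flag holders has the sample jar in it: mark that sample as ready by pushing its hinged flag with your fingertips, up and all the way over its pivot, until it lies fully flat over the jar with the green face up. Push gently and do not grip or lift anything: the jar, both holders, the flask, the tape roll and the marker stay where they are, and the empty holder's flag stays orange side up. Finish with the hand clear.

Things in the scene. Friction and masses are not known exactly. Their poses are not given: they have to be found in the camera images.
- sample_holder: loose flag holder with the jar, 0.9 kg: grey base plate (x -35..80, y -50..50 mm, 12 thick), two aluminium uprights to z 108 (y -45..45), a flag hinged between them; 66 mm long rests (x -33..33) carry the level flag's sides. Origin: at table level straight below the pivot; x to the rear (away from robot), y along the pivot, z up. Black jar ring (49 wide, 8 high) on the base at x +45.
- empty_holder: the same kind of holder, same sizes and axes, with its jar place empty.
- sample_flag (a joint): flag angle, rad: 0 = level on the front (robot) side, orange face (white bar) up; pi/2 upright; pi = level on the rear side, green face (white disc) up; stops at 0 and pi. Starts 0 to 0.2. Friction hinge: stays at any angle, never falls by itself; 1 to 2 N at the tab moves it
- empty_flag (a joint): the same for the empty holder's flag
- sample_pivot (a point): middle of the hinge pivot of the holder with the jar, 100 mm above the table, on the holder (does not turn with the flag; axes as the holder's)
- empty_pivot (a point): middle of the hinge pivot of the empty holder, 100 mm above the table, on the holder (does not turn with the flag; axes as the holder's)
- sample_tab (a point): middle of the outer edge of the flag's finger tab, 94 mm from the pivot; moves with the flag. Flag: plate 5 mm thick, 60 wide, from 12 to 78 mm from the pivot, then a black tab 28 wide out to 94 mm. More than 35 mm in front of the pivot the space under it is free down to the table (97 mm)
- jar: clear sample jar with a light blue screw cap, 41 mm across, 53 mm high, loose, standing in the ring on the base behind the uprights of its holder (top 65 mm above the table, about 30 mm below the flipped flag). Origin: centre of its underside; z up
- flask: small clear conical flask, 62 mm across, 100 mm high, loose bystander to the right of the holders. Origin: centre of its underside
- tape: white roll of sealing tape lying flat, 48 mm across, 13 mm high, loose bystander in front between the holders. Origin: centre of its underside
- marker: white marker pen with blue cap, 124 mm long, 13 mm thick, loose bystander lying near the front left. Origin: its middle at table level; its length runs along its y
Mind the look-alikes: they are no part of the job. There is more than one size of the jar; the one meant has the size given above.

How it is judged:
By the outcome, as a careful person would: the job done as asked, in the order asked, and still so for the second after the job is handed in, with the robot touching nothing.
It also fails if it takes over 48 s, if anything falls off the work surface, if the arm or the gripper's body presses on something with over 40 N, if the wrist force passes 120 N, or if a joint passes its speed limit or range.

## Working session

There is one attempt and no reset: what is moved stays moved. The work goes in short steps, each a Python script; the robot and the scene stay as the last script left them, time stands still between calls to the robot, and variables do not carry over. Pictures are saved under pics/ and viewed, about 8 in all and at most 12, crops included, and the job is handed in when it is done.

```bash
mkdir -p pics; python3 - <<'E'
from bench import ctrl
import cv2,numpy as np
for n in("scene","top"):
    im=ctrl.read_camera(n);cv2.imwrite(f"pics/{n}0.png",im)
    p=ctrl.camera_params(n);print(n,{k:np.round(v,4).tolist() if k=='pose' else v for k,v in p.items()})
print(ctrl.current_t(),ctrl.current_eef_rot())
E
```

```text
scene {'fx': 452.0149965617461, 'fy': 452.0149965617461, 'cx': 260.4474462443643, 'cy': 197.12619366935672, 'pose': [[-0.8871, 0.215, -0.4085, 0.1178], [-0.4616, -0.4124, 0.7854, 0.9103], [0.0004, 0.8853, 0.4651, 0.566], [0.0, 0.0, 0.0, 1.0]]}
top {'fx': 460.0234858184052, 'fy': 460.0234858184052, 'cx': 251.7039491619471, 'cy': 185.5431109842304, 'pose': [[-0.0088, 0.9899, -0.1412, 0.3679], [-0.9999, -0.01, -0.0078, 0.1083], [-0.0091, 0.1411, 0.9899, 1.1558], [0.0, 0.0, 0.0, 1.0]]}
0.1 [[ 4.25780921e-01 -3.88800474e-04  9.04826202e-01]
 [-9.04825550e-01  1.09218639e-03  4.25781083e-01]
 [-1.15378275e-03 -9.99999328e-01  1.13235526e-04]]
```

View pics/scene0.png

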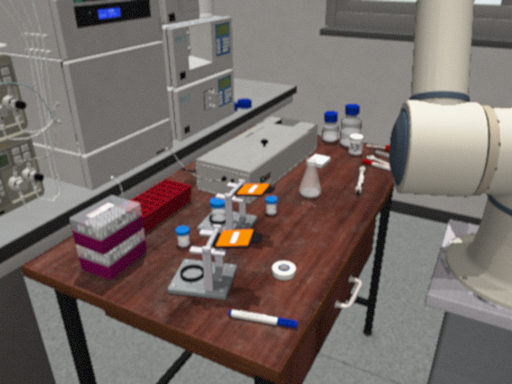

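View pics/top0.png

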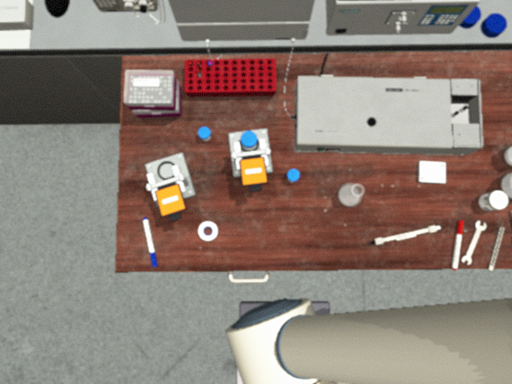

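Top view: the middle holder (≈250,155) has a blue cap (249,139) behind its orange flag (252,172). The left holder (168,185) shows an empty ring. Possible mix-ups for the jar are the small loose jars at (204,133) and (293,175); the other orange flag is at (171,201). I choose the middle holder, and will measure it and check a crop.

```bash
cat > h.py <<'E'
from bench import ctrl
import cv2,numpy as np
def ray(n,u,v):
    p=ctrl.camera_params(n);T=np.array(p["pose"])
    d=T[:3,:3]@np.array([(u-p["cx"])/p["fx"],-(v-p["cy"])/p["fy"],-1]);return T[:3,3],d
def plane(n,u,v,z):
    o,d=ray(n,u,v);return o+d*(z-o[2])/d[2]
def tri(n1,p1,n2,p2):
    A=[];b=[]
    for n,p in((n1,p1),(n2,p2)):
        o,d=ray(n,*p);d=d/np.linalg.norm(d);P=np.eye(3)-np.outer(d,d);A.append(P);b.append(P@o)
    return np.linalg.lstsq(np.vstack(A),np.hstack(b),rcond=None)[0]
def project(n,X):
    p=ctrl.camera_params(n);T=np.array(p["pose"]);c=T[:3,:3].T@(np.array(X)-T[:3,3])
    return np.array([p["cx"]-p["fx"]*c[0]/c[2],p["cy"]+p["fy"]*c[1]/c[2]])
def blobs(im,lo,hi,amin=25):
    h=cv2.cvtColor(im,cv2.COLOR_BGR2HSV);m=cv2.inRange(h,lo,hi)
    cs,_=cv2.findContours(m,cv2.RETR_EXTERNAL,cv2.CHAIN_APPROX_NONE)
    return [(cv2.contourArea(c),cv2.minAreaRect(c)) for c in cs if cv2.contourArea(c)>amin]
E
python3 - <<'E'
from h import *
for n in("scene","top"):
    im=cv2.imread(f"pics/{n}0.png")
    for nm,lo,hi in(("orange",(8,150,120),(24,255,255)),("blue",(98,120,90),(118,255,255))):
        for a,r in blobs(im,lo,hi):
            if r[0][1]<60: continue
            print(n,nm,a,np.round(r[0],1),np.round(r[1],1),round(r[2],1),np.round(plane(n,*r[0],.1 if nm=="orange" else .065),4), [np.round(plane(n,*q,.1)[:2],3).tolist() for q in cv2.boxPoints(r)] if nm=="orange" else "")
s=cv2.imread("pics/scene0.png")[170:310,160:300];t=cv2.imread("pics/top0.png")[110:230,130:310]
f=lambda a,w,h:cv2.resize(a,(w,h),interpolation=cv2.INTER_CUBIC)
cv2.imwrite("pics/crop1.png",np.hstack([f(s,400,400),f(t,400,400*120//180) if 0 else cv2.copyMakeBorder(f(t,400,267),0,133,0,0,cv2.BORDER_CONSTANT)]))
E
```

```text
scene orange 506.5 [234.5 237.5] [17. 38.] 86.2 [0.4948 0.292  0.1   ] [[0.542, 0.287], [0.481, 0.245], [0.45, 0.296], [0.508, 0.336]]
scene orange 268.5 [253.  188.5] [11. 32.] 90.0 [0.5621 0.0933 0.1   ] [[0.609, 0.085], [0.542, 0.05], [0.517, 0.101], [0.581, 0.134]]
scene blue 99.5 [286.7 322.5] [19.1  6.4] 9.5 [0.3274 0.4183 0.065 ] 
scene blue 100.5 [182.5 230. ] [10. 13.] 90.0 [0.6343 0.2708 0.065 ] 
scene blue 114.0 [217. 202.] [10. 14.] 90.0 [0.6366 0.1328 0.065 ] 
scene blue 67.0 [271.5 199.5] [ 7. 11.] 90.0 [0.5292 0.0628 0.065 ] 
scene blue 102.5 [330.5 116.5] [11. 11.] 90.0 [ 0.6226 -0.6078  0.065 ] 
scene blue 109.5 [352.  109.5] [11. 12.] 90.0 [ 0.5798 -0.7273  0.065 ] 
scene blue 93.5 [242. 103.] [ 8. 16.] 90.0 [ 0.9914 -0.6111  0.065 ] 
top orange 609.5 [169.4 199.6] [26.8 25.9] 72.6 [0.4876 0.3072 0.1   ] [[0.509, 0.346], [0.526, 0.288], [0.467, 0.269], [0.449, 0.326]]
top orange 588.5 [253.  170.7] [26.2 25.5] 82.4 [0.5534 0.1132 0.1   ] [[0.581, 0.147], [0.588, 0.087], [0.526, 0.08], [0.519, 0.139]]
top blue 37.0 [153.2 259.4] [13.3  3.7] 78.7 [0.3509 0.3496 0.065 ] 
top blue 111.0 [293. 175.] [12. 12.] 90.0 [0.548  0.0175 0.065 ] 
top blue 184.5 [248.5 138.5] [15. 15.] 90.0 [0.639  0.1237 0.065 ] 
top blue 106.5 [204.  132.5] [11. 12.] 90.0 [0.6552 0.232  0.065 ]
```

View pics/crop1.png

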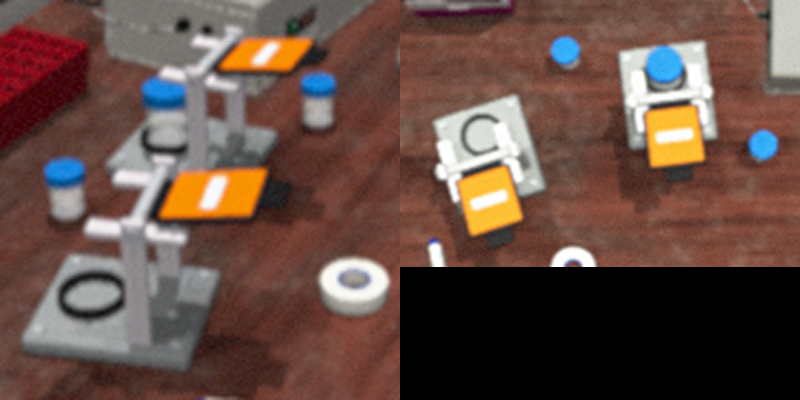

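The crop confirms it: the rear/middle holder has the jar, with its cap in the ring and a wider cap than either loose jar. The left holder's ring is empty. Next I'll fit the frame and check that an arc of the fingertips is reachable, without moving anything.

```bash
cat >> h.py <<'E'
def frame():
    return np.load("frame.npy")  # px,py,yaw
def pose(th,phi,r,gap=0.,sgn=1,H=.016):
    px,py,yaw=frame()
    u=np.array([-np.cos(th),np.sin(th)]);n=np.array([-np.sin(th),-np.cos(th)])
    c=u*r+n*(.0025+H*abs(np.cos(th-phi))+gap)
    return world(c[0],c[1]),rot(phi,sgn)
def world(X,Z):
    px,py,yaw=frame();return np.array([px+X*np.cos(yaw),py+X*np.sin(yaw),.1+Z])
def rot(phi,sgn=1):
    yaw=frame()[2];hx=np.array([np.cos(yaw),np.sin(yaw),0]);hy=np.array([-np.sin(yaw),np.cos(yaw),0])
    d=np.cos(phi)*hx-np.sin(phi)*np.array([0,0,1]);x=sgn*hy
    return np.column_stack([x,d,np.cross(x,d)])
E
python3 - <<'E'
from h import *
j=tri("scene",(217,202),"top",(248.5,138.5));f=tri("scene",(253,188.5),"top",(253,170.7))
print("cap",j,"flag",f,"e",tri("scene",(234.5,237.5),"top",(169.4,199.6)))
jc=plane("top",248.5,138.5,.065)
yaw=np.arctan2(jc[1]-f[1],jc[0]-f[0]);print("yaw",np.degrees(yaw),"rect",np.degrees(np.arctan2(.0068,.062)))
yaw=np.radians(6.6)
p=jc[:2]-.045*np.array([np.cos(yaw),np.sin(yaw)])
a=f-np.r_[p,.1];print("pivot",p,"flag rel",a, "ang",np.degrees(np.arctan2(a[2],np.hypot(a[0],a[1]))))
np.save("frame.npy",[*p,yaw])
for X in(-.094,0): print(project("top",world(X,.0)),project("scene",world(X,0)))
for sgn in(1,-1):
  for X,Z,ph in((-.16,-.04,0),(-.07,-.04,0),(-.16,-.04,15),(-.07,-.04,15),(-.16,-.04,30),(-.07,-.04,30),(-.16,.15,30)):
    q=ctrl.ik(world(X,Z),rot(np.radians(ph),sgn));print(sgn,X,Z,ph,None if q is None else np.round(q,0))
  for th in range(20,181,40):
    ph=np.radians(th/3);q=ctrl.ik(*pose(np.radians(th),ph,.075,0,sgn));print(sgn,th,None if q is None else np.round(q,0))
E
```

```text
cap [0.64126635 0.12416182 0.05951274] flag [0.55131267 0.1132301  0.11135091] e [0.48652504 0.30535012 0.11015036]
yaw 6.789550333648847 rect 6.259036305122252
pivot [0.59433941 0.11850269] flag rel [-0.04302675 -0.00527259  0.01135091] ang 14.673557947172785
[255.6327147  192.99718429] [274.16083294 196.77527008]
[250.61855352 153.47581213] [235.34916262 189.95325591]
1 -0.16 -0.04 0 None
1 -0.07 -0.04 0 None
1 -0.16 -0.04 15 None
1 -0.07 -0.04 15 None
1 -0.16 -0.04 30 None
1 -0.07 -0.04 30 None
1 -0.16 0.15 30 [  1.   9. 153. 173.  42.  93.]
1 20 None
1 60 None
1 100 [  5.  27. 134. 177.  37.  91.]
1 140 None
1 180 [  5.  27. 104.   2.  19. -93.]
-1 -0.16 -0.04 0 None
-1 -0.07 -0.04 0 None
-1 -0.16 -0.04 15 None
-1 -0.07 -0.04 15 None
-1 -0.16 -0.04 30 None
-1 -0.07 -0.04 30 None
-1 -0.16 0.15 30 [  1.   9. 153. 173.  42. -87.]
-1 20 None
-1 60 None
-1 100 [  5.  27. 134. 177.  37. -89.]
-1 140 None
-1 180 [  5.  27. 104.   2.  19.  87.]
```

```bash
cat >> h.py <<'E'
def W(X,Y,Z):
    px,py,yaw=frame();return np.array([px+X*np.cos(yaw)-Y*np.sin(yaw),py+X*np.sin(yaw)+Y*np.cos(yaw),Z])
def R(psi,phi,sgn=1):
    a=frame()[2]+np.radians(psi);p=np.radians(phi)
    d=np.array([np.cos(p)*np.cos(a),np.cos(p)*np.sin(a),-np.sin(p)]);x=sgn*np.array([-np.sin(a),np.cos(a),0])
    return np.column_stack([x,d,np.cross(x,d)])
E
python3 - <<'E'
from h import *
for psi in(0,30,45,60,75,90,105):
  for phi in(10,20,30,40,50,60):
    for s in(1,-1):
      Q=[ctrl.ik(W(*c),R(psi,phi,s)) for c in((-.085,.01,.06),(-.085,.01,.12),(-.04,.01,.19),(.0,.01,.2),(.05,.01,.18),(.075,.01,.12))]
      if Q[0] is not None: print(psi,phi,s,"".join("." if q is None else "x" for q in Q),np.round(Q[0]),None if Q[-1] is None else np.round(Q[-1]))
E
```

```text
0 40 1 xxxxxx [  7.  52. 149. 180.  71.  90.] [  7.  32. 121. 180.  23.  90.]
0 40 -1 xxxxxx [  7.  52. 149. 180.  71. -90.] [  7.  32. 121. 180.  23. -90.]
0 50 1 xx.xx. [  7.  33. 138. 180.  31.  90.] None
0 50 -1 xx.xx. [  7.  33. 138. 180.  31. -90.] None
30 10 1 xxxxxx [-43.  88. 143. 104.  92.  40.] [-23.  59. 125. 121.  82.  86.]
30 10 -1 xxxxxx [ -43.   88.  143.  104.   92. -140.] [-23.  59. 125. 121.  82. -94.]
30 20 1 xxxxxx [-39.  77. 147. 114.  85.  47.] [-21.  49. 124. 120.  66.  96.]
30 20 -1 xxxxxx [ -39.   77.  147.  114.   85. -133.] [-21.  49. 124. 120.  66. -84.]
30 30 1 xxxxxx [-32.  61. 145. 122.  72.  64.] [-17.  40. 121. 114.  50. 111.]
30 30 -1 xxxxxx [ -32.   61.  145.  122.   72. -116.] [-17.  40. 121. 114.  50. -69.]
30 40 1 xxxxxx [-25.  44. 140. 122.  52.  85.] [-13.  33. 115.  98.  36. 133.]
30 40 -1 xxxxxx [-25.  44. 140. 122.  52. -95.] [-13.  33. 115.  98.  36. -47.]
30 50 1 xxx..x [-17.  33. 133. 110.  33. 111.] [ -9.  29. 108.  67.  30. 168.]
30 50 -1 xxxxxx [-17.  33. 133. 110.  33. -69.] [ -9.  29. 108.  67.  30. -12.]
30 60 1 x.xxxx [ -9.  27. 1
[... 4231 characters left out ...]
59.  80.  42. 100. -62.] [-18.  63.  53.  52. 113. -42.]
105 30 1 xxxxxx [-22.  53.  83.  39.  93. 120.] [-17.  58.  56.  45. 107. 139.]
105 30 -1 xxxxxx [-22.  53.  83.  39.  93. -60.] [-17.  58.  56.  45. 107. -41.]
105 40 1 xxxxxx [-20.  47.  86.  35.  85. 123.] [-14.  52.  59.  39. 100. 140.]
105 40 -1 xxxxxx [-20.  47.  86.  35.  85. -57.] [-14.  52.  59.  39. 100. -40.]
105 50 1 xxxxxx [-16.  42.  90.  31.  78. 127.] [-12.  48.  62.  33.  94. 142.]
105 50 -1 xxxxxx [-16.  42.  90.  31.  78. -53.] [-12.  48.  62.  33.  94. -38.]
105 60 1 xxxxxx [-12.  37.  93.  26.  70. 133.] [ -8.  44.  65.  26.  88. 146.]
105 60 -1 xxxxxx [-12.  37.  93.  26.  70. -47.] [ -8.  44.  65.  26.  88. -34.]
```

```bash
python3 - <<'E'
from h import *
ctrl.command_gripper(0.0)
Ro=R(45,30,-1);tip=W(-.070,.005,.066)
pre=tip-.12*Ro[:,1]; hi=pre+[-.05,-.05,.17]
print(pre,hi,ctrl.ik(hi,Ro),ctrl.ik(pre,Ro))
ctrl.goto(hi,Ro)
print(ctrl.current_t(),ctrl.current_tool_pos(),ctrl.current_contact_force())
print(ctrl.move_l(pre,.2,Ro,contact_N=8)); print(ctrl.move_l(tip,.06,Ro,contact_N=3))
print(ctrl.current_t(),ctrl.current_tool_pos(),tip,ctrl.current_contact_force())
s=ctrl.read_camera("scene")[150:290,170:350];t=ctrl.read_camera("top")[110:230,150:330]
f=lambda a:cv2.copyMakeBorder(cv2.resize(a,None,fx=2.2,fy=2.2,interpolation=cv2.INTER_CUBIC),0,308-int(a.shape[0]*2.2),0,0,cv2.BORDER_CONSTANT)
cv2.imwrite("pics/a1.png",np.hstack([f(s),f(t)]))
E
```

```text
[0.45967706 0.03398014 0.126     ] [ 0.40967706 -0.01601986  0.296     ] [-64.13270249  13.27998758 119.57000918  51.42225866  86.3088885
 -48.56240634] [-52.40039735  39.14542438 129.81241931  70.26783294  63.21689315
 -77.98458541]
3.3917 [ 0.40984613 -0.01668749  0.29583154] [-0.71518245 -0.65425901 -0.34123021]
False
False
6.6083 [0.52425765 0.11520717 0.06609357] [0.52422863 0.11542396 0.066     ] [1.07186726 0.1567962  0.06524174]
```

View pics/a1.png

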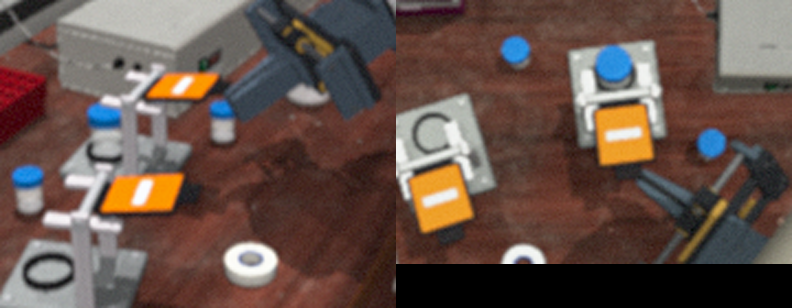

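```bash
python3 - <<'E'
from h import *
t=ctrl.current_tool_pos();y=ctrl.current_eef_rot()[:,1]
for k in(0,.03,.06,.09):
    p=t-k*y;print(k,(project("scene",p)-[170,150])*2.2,(project("top",p)-[150,110])*2.2+[396,0])
print(ctrl.current_grip_width(),y)
E
```

```text
0 [205.10262138 130.28632969] [621.23425745 165.33513857]
0.03 [228.09591444 112.56958496] [640.27422045 178.08032094]
0.06 [250.98103495  94.93618911] [659.93156636 191.23877395]
0.09 [273.75874449  77.38555536] [680.2368186  204.83092973]
0.006833015140215791 [ 0.53813729  0.67854514 -0.49998475]
```

```bash
python3 - <<'E'
from h import *
s=ctrl.read_camera("scene")[160:230,220:320];t=ctrl.read_camera("top")[150:220,220:320]
f=lambda a:cv2.resize(a,None,fx=4,fy=4,interpolation=cv2.INTER_CUBIC)
cv2.imwrite("pics/a2.png",np.hstack([f(s),f(t)]))
p=ctrl.current_tool_pos();print((project("scene",p)-[220,160])*4,(project("top",p)-[220,150])*4+[400,0])
E
```

```text
[172.84856262 196.94343876] [529.42466768 140.59190759]
```

View pics/a2.png

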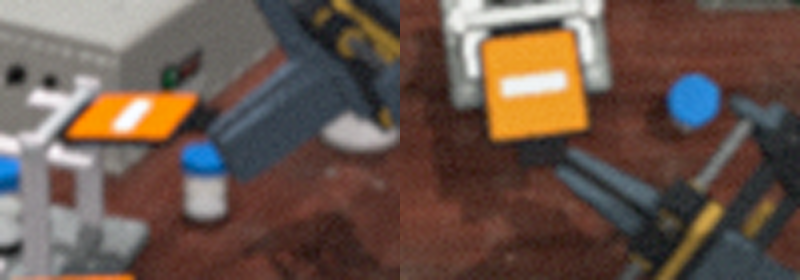

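```bash
python3 - <<'E'
from h import *
x=tri("scene",(276.5,198),"top",(260.5,190.8));t=ctrl.current_tool_pos();y=ctrl.current_eef_rot()[:,1]
print(x,project("scene",x),project("top",x),x-t,(x-t)@y, ctrl.current_q(),ctrl.ik(t,ctrl.current_eef_rot()))
E
```

```text
[0.50435566 0.09518122 0.09075272] [275.178073 197.798435] [260.98497792 191.99688677] [-0.01989207 -0.02014831  0.02468807] -0.03671948763372113 [-34.85592814  49.15184358 129.37283902  92.70438765  59.92160416
 -88.30339335] [-34.85592814  49.15184358 129.37283902  92.70438765  59.92160416
 -88.30339335]
```

The fingers appear to end about 37 mm short of the reported TCP, and nothing is hiding them. I'll back off slightly for an unobstructed view and settle where the tips really are before pushing.

```bash
python3 - <<'E'
from h import *
t=ctrl.current_tool_pos();y=ctrl.current_eef_rot()[:,1]
ctrl.move_l(t-.07*y,.15)
S=ctrl.read_camera("scene");T=ctrl.read_camera("top");cv2.imwrite("pics/s3.png",S);cv2.imwrite("pics/t3.png",T)
p=ctrl.current_tool_pos();a=project("scene",p);b=project("top",p)
def crop(im,c):
    u,v=int(c[0])-40,int(c[1])-40;k=cv2.resize(im[v:v+90,u:u+100],None,fx=4,fy=4,interpolation=cv2.INTER_CUBIC)
    cv2.drawMarker(k,tuple(int(q) for q in ((c-[u,v])*4)),(0,0,255),0,10,1);print((u,v));return k
cv2.imwrite("pics/a3.png",np.hstack([crop(S,a),crop(T,b)]));print(p,a,b,ctrl.current_t())
E
```

```text
(247, 150)
(232, 158)
[0.48669598 0.06845212 0.10074039] [287.35900407 190.72891706] [272.71260045 198.926578  ] 7.525
```

View pics/a3.png

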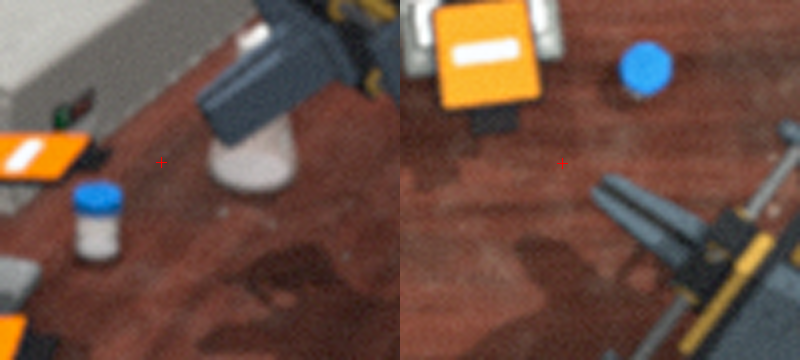

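```bash
python3 - <<'E'
from h import *
x=tri("scene",(300.3,180.3),"top",(283,204.8));t=ctrl.current_tool_pos();Rr=ctrl.current_eef_rot()
print(x,project("scene",x),project("top",x),"world",x-t,"tool",Rr.T@(x-t))
E
```

```text
[0.46833982 0.04538075 0.12164653] [299.16815527 180.16010997] [283.40476205 205.87618993] world [-0.01835616 -0.02307137  0.02090614] tool [-8.43437036e-05 -3.59857058e-02  3.36537371e-03]
```

The tips really are 36 mm behind the reported TCP along the tool axis: both cameras agree, offset in tool frame (0,-36,+3) mm. I'll steer by the real tip: insert it, then push part way and check.

```bash
cat >> h.py <<'E'
def cmd(X,Y,Z,Ro): return W(X,Y,Z)+.036*Ro[:,1]
def arc(th,extra=0.):
    phi=30+20*np.clip((th-30)/130,0,1);r=.070+.010*np.clip((th-90)/90,0,1)
    Ro=R(45,phi,-1);t=np.radians(th);px,py,yaw=frame()
    n=np.array([-np.sin(t)*np.cos(yaw),-np.sin(t)*np.sin(yaw),-np.cos(t)])
    off=.0025+.0135*abs(n@Ro[:,0])+.016*abs(n@Ro[:,2])-extra
    X=-np.cos(t)*r-np.sin(t)*off;Z=.1+np.sin(t)*r-np.cos(t)*off
    return cmd(X,.005,Z,Ro),Ro
def look(name,boxes):
    out=[]
    for n,(u,v) in boxes.items():
        out.append(cv2.resize(ctrl.read_camera(n)[v:v+100,u:u+100],None,fx=4,fy=4,interpolation=cv2.INTER_CUBIC))
    cv2.imwrite(f"pics/{name}.png",np.hstack(out))
E
python3 - <<'E'
from h import *
Ro=R(45,30,-1);tip=cmd(-.070,.005,.066,Ro)
print(ctrl.move_l(tip,.08,Ro,contact_N=3))
for th in range(10,181,10):
    if ctrl.ik(*arc(th)) is None: print("noik",th)
for th in range(0,71,10):
    p,o=arc(th)
    h=ctrl.move_l(p,.05,o,contact_N=8);print(th,h,np.round(ctrl.current_contact_force(),1),round(ctrl.current_t(),1))
    if h: break
look("a4",{"scene":(200,130),"top":(205,110)})
E
```

```text
False
0 False [ 0.4  0.1 -0.9] 9.5
10 False [ 0.9  0.1 -0. ] 9.9
20 False [-0.1 -0.7  0.1] 10.2
30 False [0.4 0.2 0.5] 10.6
40 False [ 1.   0.1 -0.1] 11.0
50 False [ 0.2  0.  -0.1] 11.4
60 False [ 0.4 -0.3 -0.1] 11.8
70 False [-0.2  0.1  0.1] 12.2
```

View pics/a4.png

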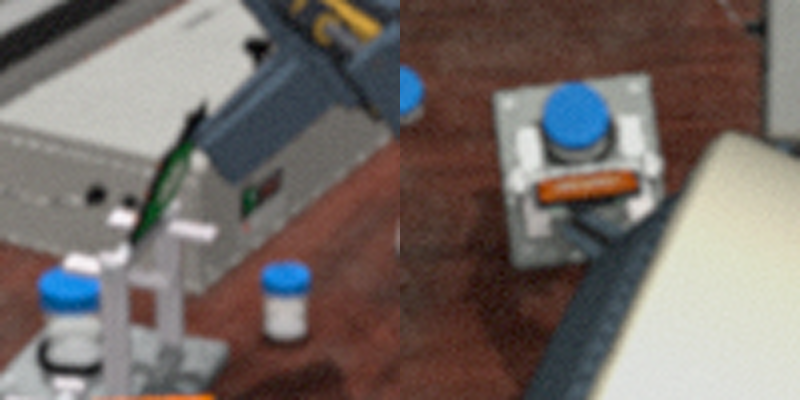

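The flag is up at about 70°, with the fingertips on the green face (scene crop ≈(200,140)) and the holder unmoved. I'll keep pushing over the pivot and press lightly onto the stop.

```bash
python3 - <<'E'
from h import *
for th in range(80,181,10):
    p,o=arc(th)
    h=ctrl.move_l(p,.05,o,contact_N=7);f=np.round(ctrl.current_contact_force(),1);print(th,h,f,round(ctrl.current_t(),1))
    if h: break
else:
    h=ctrl.move_l(p-[0,0,.012],.02,o,contact_N=4)
    print("press",h,p[2]-ctrl.current_tool_pos()[2],np.round(ctrl.current_contact_force(),1))
look("a5",{"scene":(180,130),"top":(205,90)})
E
```

```text
80 False [-0.7 -0.1 -0.3] 12.7
90 False [-0.6  0.5  0.5] 13.1
100 False [0.6 0.1 0.2] 13.5
110 False [0.8 0.3 0.8] 14.0
120 False [-0.3  0.1 -0.3] 14.4
130 False [-0.1  0.   1. ] 14.9
140 False [-1.4 -0.3  0. ] 15.3
150 False [ 1.3 -0.5  0.2] 15.7
160 False [-0.6  0.6 -0.3] 16.1
170 False [0.3 0.3 0.3] 16.6
180 True [-5.6 -2.6 16.7] 16.9
```

View pics/a5.png

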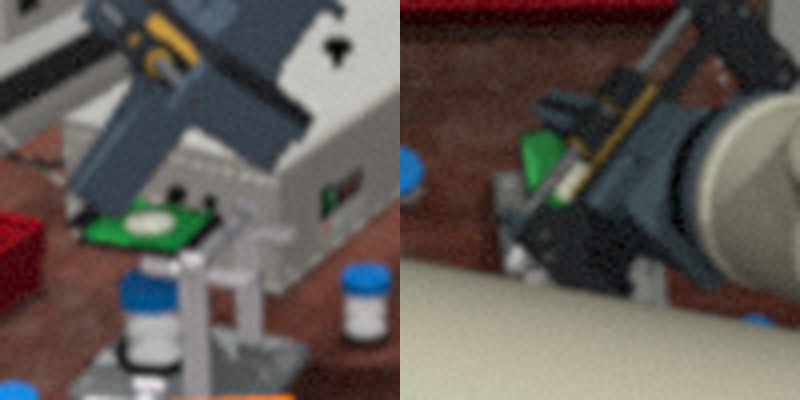

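The flag looks level with the green face and disc showing, and the force rose on the last step, as expected at the stop. I'll lift straight off, clear out and check.

```bash
python3 - <<'E'
from h import *
t=ctrl.current_tool_pos();Ro=ctrl.current_eef_rot()
ctrl.move_l(t+[0,0,.10],.1); print(np.round(ctrl.current_contact_force(),1))
t=ctrl.current_tool_pos();ctrl.move_l(t-.12*np.r_[Ro[:2,1]/np.hypot(*Ro[:2,1]),0]+[0,0,.06],.2)
ctrl.movej([-64.1,13.3,119.6,51.4,86.3,-48.6])
S=ctrl.read_camera("scene");T=ctrl.read_camera("top");cv2.imwrite("pics/s6.png",S);cv2.imwrite("pics/t6.png",T)
print(ctrl.current_t())
for nm,lo,hi in(("green",(45,100,60),(80,255,255)),("orange",(8,150,120),(24,255,255)),("blue",(98,120,90),(118,255,255))):
  for n,im in(("top",T),("scene",S)):
    for a,r in blobs(im,lo,hi,20):
        if 100<r[0][1]: print(nm,n,a,np.round(r[0],1),np.round(r[1],1),np.round(r[2]))
f=lambda a:cv2.resize(a,None,fx=2.6,fy=2.6,interpolation=cv2.INTER_CUBIC)
cv2.imwrite("pics/a6.png",np.hstack([f(S[160:340,160:310]),f(T[100:280,130:280])]))
E
```

```text
[-0.8 -0.1 -0.4]
20.1333
green top 586.5 [248.3 134.3] [26.7 24.5] 82.0
green scene 292.5 [216.9 185.7] [31.5 13.1] 7.0
orange top 136.0 [379.8 271.7] [ 5.2 43.5] 36.0
orange top 611.0 [169.4 199.6] [26.8 25.9] 73.0
orange scene 500.5 [234.5 237.6] [17.  38.1] 86.0
blue top 39.0 [153.3 259.3] [13.3  3.9] 79.0
blue top 111.0 [293. 175.] [12. 12.] 90.0
blue top 106.5 [204.  132.5] [11. 12.] 90.0
blue scene 102.0 [286.9 322.6] [19.2  6.5] 10.0
blue scene 100.5 [182.5 230. ] [10. 13.] 90.0
blue scene 98.5 [217.  202.5] [ 9. 14.] 90.0
blue scene 67.0 [271.5 199.5] [ 7. 11.] 90.0
blue scene 105.0 [330.5 116.5] [11. 11.] 90.0
blue scene 116.5 [352.  109.5] [11. 12.] 90.0
blue scene 99.0 [242. 103.] [ 8. 16.] 90.0
```

View pics/a6.png

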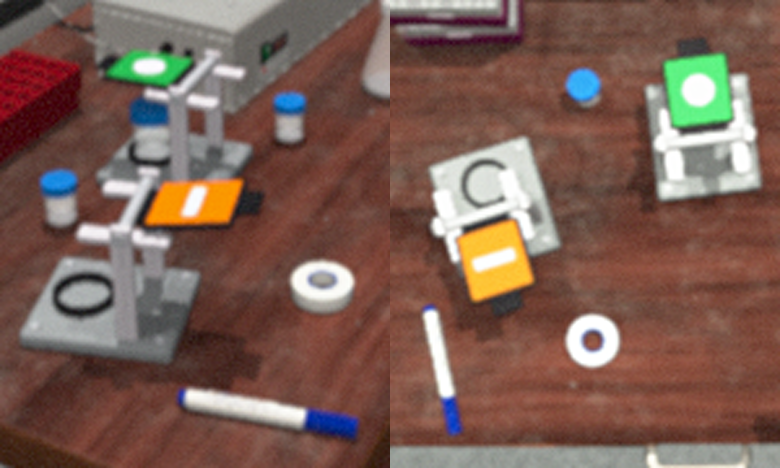

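```bash
python3 - <<'E'
from h import *
g=tri("scene",(216.9,185.7),"top",(248.3,134.3));p=frame();print("green",g,"rel",g[:2]-p[:2],"level expects dist .045, z .1025")
b=[(-.078,-.03),(-.078,.03),(.012,0)]
for X in(.015,.078): print(X,[project(n,W(X,0,.1025)) for n in("top","scene")])
A=cv2.imread("pics/scene0.png").astype(int);B=cv2.imread("pics/s6.png").astype(int)
d=(abs(A-B).max(2)>50).astype(np.uint8)
n,l,s,c=cv2.connectedComponentsWithStats(d)
print([(s[i].tolist()) for i in range(1,n) if s[i,4]>12])
E
```

```text
green [0.64019259 0.12371212 0.10256436] rel [0.04585318 0.00520942] level expects dist .045, z .1025
0.015 [array([249.81575246, 147.0204108 ]), array([229.3265579 , 187.92663192])]
0.078 [array([246.52926963, 121.11756113]), array([204.73496711, 183.62232123])]
[[416, 0, 7, 3, 18], [474, 0, 29, 5, 111], [471, 5, 14, 42, 407], [505, 4, 7, 12, 40], [487, 6, 16, 12, 96], [409, 16, 14, 13, 84], [485, 17, 23, 17, 121], [414, 33, 7, 12, 58], [348, 40, 72, 59, 2538], [398, 91, 114, 101, 2871], [477, 117, 14, 73, 172], [390, 121, 7, 20, 45], [198, 179, 38, 17, 394], [234, 182, 41, 18, 421], [209, 197, 16, 8, 88], [201, 221, 11, 8, 57], [240, 225, 8, 6, 31], [443, 224, 17, 21, 169], [459, 236, 15, 9, 91], [435, 246, 16, 24, 204]]
```

```bash
python3 -c "
from bench import ctrl
ctrl.sign_off();print(ctrl.current_t())"
```

```text
the job is handed in; nothing more can be done
the job is handed in; nothing more can be done
```

The sample is marked ready: I pushed the flag on the holder with the jar up, over its pivot and flat over the jar, green face up. I handed the job in at about 20 s with the hand clear.

**Last checks**
- **Flag:** the centre of the green face measures z = 102.6 mm, 46 mm behind the pivot. A level flag should give 102.5 mm and 45 mm.
- **Everything else:** the jar cap, the empty holder's orange flag, the small jars and the marker cap are within about half a pixel of where they started. The tape and both holders look unmoved by eye, and the before/after scene comparison showed no change at the flask.
- **Small differences:** there are minor image changes on the sample holder's base and near its jar. I took these to be the flag's shadow and did not check further.

**Where things disagreed**
- **Fingertip position:** both cameras showed the shut fingertips about 36 mm behind the reported TCP along the tool axis. I steered by the seen tips, and the contact picture part way through the push matched.
- **Final push:** the last step was set to stop at a 7 N change, but the reading just afterwards was about 17 N upward on the hand as the flag met its stop. That is firmer than I meant, though well under the limits. The separate light press I had planned was therefore skipped.

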